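# Check a rigid scope in the light-output checker

## Robot

A 6-joint arm with a two-finger parallel gripper is mounted at the origin on the work surface. World frame = base frame: x ahead of the robot, y to its left, z up, the work surface at z = 0. Lengths are in m, angles in rad, forces in N, time in s.
With the tool pointing down it reaches from about 0.35 to 0.95 m from the base axis. Payload 17.4 kg.
Tool frame: the origin (TCP) lies on the centre line of the jaws, within the pads' length; the fingertips stand 22 mm ahead of it and the grasp point (between the pads) lies 3 mm ahead of it; z points along the fingers, y is the direction in which the jaws open and shut (so a half turn about z gives the same grasp; the last joint's range is limited). The gripper opens to 93 mm and grips with 3 to 60 N. Pads are 15 mm wide; open, the fingers measure 128 mm over their backs; the gripper's body (75 mm by 188 mm) begins 65 mm behind the grasp point.
Start: joints at [1.067, 0.116, 1.442, -0, 1.584, -0.038], TCP at [0.303, 0.603, 0.241] pointing down, gripper open.
Joint ranges: [-2.83, 2.83], [-0.83, 2.19], [0.07, 2.5], [-1.14, 4.28], [0.01, 3], [-2.97, 2.97]. Speed limits (rad/s): [1.89, 1.89, 2.22, 3.14, 3.14, 3.14].

## Interface

Orientations are given as a 3x3 rotation matrix whose columns are the frame's x, y, z axes.
In Python, from station import ctrl, cams gives the robot as it stands.
- The arm moves only by the tool send_rows, never from a script. Its argument "series" is a list of rows, each a list of 7 numbers: the shift along the tool's x, y, z scaled (see below), then the turn, a rotation vector about the tool's x, y, z scaled (see below), then the finger opening in mm, from 0 to 93. A call has 1 to 8 rows; each row is the pose to reach, as a shift and turn from the pose commanded when the call began, along the tool's axes at that moment; what a row does not reach only later rows make up. The controller multiplies each number of a shift by 0.25 m and each number of a turn by 90 degrees. A row lasts 1/10 s, in which the tool goes at most 50 mm and 8.59 degrees, less where a joint would pass 70% of its speed; a pose out of reach is approached as far as the arm can. A call with a number of a shift or a turn outside -1 to 1 is refused whole. A call with a gripper value outside its range is refused whole. The fingers move at their own pace and stop on an object; "squeeze" is the grip in N (left out, the last holds). Time passes only in rows, so rows that repeat a pose let the fingers close. It gives the time, the measured TCP pose, the force and the opening at its end, in the units of the state.
- ctrl.read_state(): the state, without advancing time (a new reading comes with each control period).
- cams.snapshot(name): name is "side" or "top" or "wrist"; returns a dict with "frame" (384x512x3 uint8, red, green, blue), "depth" (384x512 float32, m along the optical axis (not along the pixel's ray), 0 where there is no reading), "camera_matrix" (3x3 intrinsics, pixels), "world_from_camera" (4x4, takes a point from camera to world coordinates). Camera axes: x right, y up, looking along -z (the intrinsics and any distortion apply to the point x, -y, -z); pixel columns grow to the right and rows downward; lengths in m; the calibration is good to about 2 mm. A picture is of the moment at which its call begins.
- ctrl.sign_off(): hands the job in, once; it reports no verdict.
The state is a dict: "time_s": time; "joints": joint angles; "joint_velocities": joint speeds; "joint_torque": joint torques, N m; "ee_pos": TCP position; "orientation": TCP orientation; "wrist_force": force on the tool from outside, world axes, zero at the start; "torque": the same for the moment, N m; "grip_width": finger opening in m.
Only numpy, scipy, OpenCV 4.12 (cv2) and the standard library are available. Lean on these libraries where they do the work, as an engineer would, in place of code of your own. Each camera call takes 0.05 s, during which the arm holds its last target. There are 200 camera calls.

## Task

Take the orange dust cover off the light checker and hang it astride the steel rail, letting go of it there. Then take the yellow-banded scope from the rack and lower its shaft through the hole in the checker without touching the hole's walls or the lens below, until the yellow band is level with the top of the hole. Finish while still holding it there, upright, still and centred in the hole, and leave the blue-banded scope, tub, box and bowl where they are.

Things in the scene. Friction and masses are not known exactly. Their poses are not given: they have to be found in the camera images.
- checker: light-output checker, fixed: grey base 100 x 110 x 20 mm, columns at its +y and -y sides, and on them a blue head block 100 (x) x 110 (y) x 30 mm whose flat top is 95 mm above the table. A round hole 22 mm across runs vertically through the middle of the block (30 mm deep); under it is a gap of about 38 mm down to a green lens 7 mm high on the base. Origin: centre of the underside, z up.
- bore_mouth (a point): centre of the hole's upper mouth, level with the blue block's top (95 mm above the table), outlined by a thin white ring; z up along the hole
- cover: orange rigid dust cover, 0.1 kg: an upside-down U channel 60 mm long along its y, 36 mm wide in x, 46 mm high, walls 4 mm, 28 mm clear inside, open at both y ends. On its roof stands a black rib to hold it by: 10 mm thick in x, 40 mm long in y, 32 mm high (top 78 mm above the feet). Starts standing on the checker over the hole, turned up to 0.5 rad. Origin: centre between the feet.
- cover_roof (a point): centre of the underside of the cover's roof, 42 mm above its feet; this rests on top of the bar when it is hung
- rail: steel rail fixed to the table: a round horizontal bar 16 mm thick, 180 mm long along its y, axis 130 mm above the table, on a post at each end. Origin on the table below the middle of the bar. It may stand to the left or to the right of the checker.
- rail_mid (a point): middle of the bar, on its axis (bar top is 8 mm higher); y along the bar
- rack: scope rack, fixed to the table, on the other side of the checker from the rail: aluminium plate 70 x 150 x 10 mm, top 135 mm above the table, on three rods on a white foot, with two 14 mm holes 90 mm apart along its y (at y = +45 and -45 mm) in which the two scopes hang by their shoulders
- scope: rigid scope with YELLOW band and yellow disc on top, about 0.13 kg: shaft 8 mm thick, 120 mm long, pointing down; above it a black round body 24 mm thick, 46 mm tall, then an eyepiece 27 mm wide (top at 54 mm). Origin: on the axis where body meets shaft; z up. A 10 mm stub reaches 25 mm from the axis to its +y, 36 mm above the origin. Hangs in either rack hole, body resting on the plate.
- scope_tip (a point): lower end of the yellow scope's shaft, 120 mm below its origin
- scope_band (a point): middle of the yellow band on the shaft; the band is 16 mm long, its middle 50 mm above the tip and 70 mm below the origin
- blue_scope: same scope but with blue band, ring and disc, in the other rack hole; to be left alone. Origin at its shoulder.
- tub: white round wipe tub with blue lid, 70 mm wide, 100 mm tall; to be left alone. Origin at the underside's centre.
- swab_box: cardboard swab box with a green stripe, 80 x 120 x 60 mm; to be left alone. Origin at the underside's centre.
- bowl: small steel bowl, 80 mm wide, 35 mm tall; to be left alone. Origin at the underside's centre.

How it is judged:
By the outcome, as a careful person would: the job done as asked, in the order asked, and still so for the second after the job is handed in, while the arm keeps its last pose, push and grip.
It also fails if it takes over 64 s, if anything falls off the work surface, if the arm or the gripper's body presses on something with over 40 N, if the wrist force passes 120 N, or if a joint passes its speed limit or range.

## Working session

There is one attempt and no reset: what is moved stays moved. The work goes in short steps, Python scripts to look and compute and a tool call to move; the robot and the scene stay as the last step left them, time stands still between calls to the robot, and variables do not carry over. Pictures are saved under pics/ and viewed, about 8 in all and at most 12, crops included, and the job is handed in when it is done.

Besides the shell and the picture viewer there is one more tool, called after "Request:" by a JSON object that holds its "fn" and its "kwargs", one argument or row to a line. send_rows: Moves the arm, as the interface text tells. Its arguments: {"type":"object","properties":{"series":{"type":"array"},"squeeze":{"type":"number"}},"required":["series"]}

```bash
ls; mkdir -p pics; cat > h.py <<'E'
import numpy as np, cv2
from station import ctrl, cams
def snap(n,save=None):
    s=cams.snapshot(n)
    if save: cv2.imwrite('pics/%s.png'%save, cv2.cvtColor(s['frame'],cv2.COLOR_RGB2BGR))
    return s
def ray(s,u,v):
    K=s['camera_matrix'];T=s['world_from_camera']
    d=np.array([(u-K[0,2])/K[0,0],-(v-K[1,2])/K[1,1],-1.])
    return T[:3,3],T[:3,:3]@d
def onplane(s,u,v,z):
    o,d=ray(s,u,v); return o+d*(z-o[2])/d[2]
def cloud(s):
    h,w=s['depth'].shape;u,v=np.meshgrid(np.arange(w),np.arange(h))
    K=s['camera_matrix'];T=s['world_from_camera'];D=s['depth']
    p=np.stack([(u-K[0,2])/K[0,0]*D,-(v-K[1,2])/K[1,1]*D,-D],-1)
    return p@T[:3,:3].T+T[:3,3]
def proj(s,P):
    T=s['world_from_camera'];K=s['camera_matrix']
    q=T[:3,:3].T@(np.array(P)-T[:3,3]); return K[0,0]*q[0]/-q[2]+K[0,2], K[1,1]*q[1]/q[2]+K[1,2]
E
python3 - <<'E'
from h import *
np.set_printoptions(precision=4,suppress=True)
s=[snap(n) for n in('top','side')]
cv2.imwrite('pics/a.png',cv2.cvtColor(np.vstack([x['frame'] for x in s]),cv2.COLOR_RGB2BGR)[:, :])
for x in s: print(x['camera_matrix'],x['world_from_camera'], (x['depth']>0).mean())
cv2.imwrite('pics/a1.png',cv2.cvtColor(s[0]['frame'],cv2.COLOR_RGB2BGR)); cv2.imwrite('pics/a2.png',cv2.cvtColor(s[1]['frame'],cv2.COLOR_RGB2BGR))
print(s[0].keys());st=ctrl.read_state();print(st)
E
```

```text
pics
[[426.8442   0.     261.361 ]
 [  0.     426.8442 194.2353]
 [  0.       0.       1.    ]] [[ 0.0679  0.9751 -0.211   0.3967]
 [-0.9977  0.0667 -0.013  -0.0098]
 [ 0.0014  0.2114  0.9774  1.081 ]
 [ 0.      0.      0.      1.    ]] 0.9960683186848959
[[359.3144   0.     256.8344]
 [  0.     359.3144 194.4802]
 [  0.       0.       1.    ]] [[-0.9699  0.159  -0.1843  0.4439]
 [-0.2428 -0.58    0.7776  0.7016]
 [ 0.0167  0.799   0.6012  0.6322]
 [ 0.      0.      0.      1.    ]] 0.99615478515625
dict_keys(['frame', 'depth', 'camera_matrix', 'world_from_camera'])
{'time_s': 0.1, 'joints': array([ 1.0672,  0.1164,  1.4422,  0.    ,  1.584 , -0.0378]), 'joint_velocities': array([ 0.0007, -0.0018, -0.0018,  0.0019, -0.001 ,  0.0001]), 'joint_torque': array([  0.0026, -72.2902, -62.3858,   0.0781,   0.0228,  -0.0001]), 'ee_pos': array([0.3031, 0.603 , 0.24  ]), 'orientation': array([[-0.8935,  0.4491, -0.0005],
       [ 0.4491,  0.8935, -0.0009],
       [ 0.0001, -0.001 , -1.    ]]), 'wrist_force': array([-0.7453,  0.3157, -0.9245]), 'torque': array([ 0.0229, -0.0222, -0.0676]), 'grip_width': 0.09267989550793686}
```

View pics/a1.png

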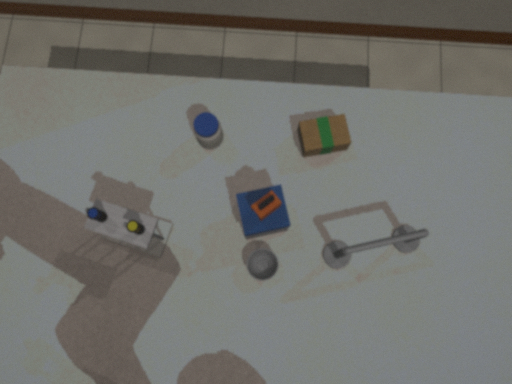

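View pics/a2.png

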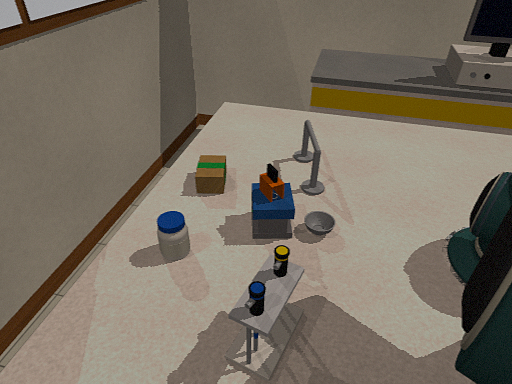

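Top view: checker with orange cover at (262,210), rail bar from (338,252) to (425,233), yellow scope at (134,227), blue at (95,213). Box is at (325,135), tub at (206,125) and bowl at (261,262). The side view agrees, with the yellow scope at (282,250), nearer the checker.

```bash
cat > m.py <<'E'
from h import *
np.set_printoptions(precision=4,suppress=True)
def med(P,m): return np.median(P[m],0)
for n in('top','side'):
    s=snap(n);P=cloud(s);H=cv2.cvtColor(s['frame'],cv2.COLOR_RGB2HSV);h,S,V=[H[...,i].astype(int) for i in range(3)]
    x,y,z=P[...,0],P[...,1],P[...,2]
    print(n,'table z',np.median(z[(abs(x-.4)<.3)&(abs(y)<.4)]))
    blue=(h>100)&(h<125)&(S>120)&(abs(z-.095)<.012)&(abs(y)<.12)
    p=P[blue][:,:2].astype(np.float32);r=cv2.minAreaRect(p);print('checker top',r,len(p),np.median(z[blue]))
    org=(h>3)&(h<16)&(S>170)&(V>90)&(z>.085)&(abs(y)<.15)
    print('orange',org.sum(),np.percentile(z[org],[5,50,95]))
    roof=org&(z>.132)
    if roof.sum()>5: print(' roof',cv2.minAreaRect(P[roof][:,:2].astype(np.float32)),roof.sum())
    rib=(z>.16)&(z<.19)&(abs(y)<.1)&(abs(x-.42)<.1)
    if rib.sum()>5: print(' rib',cv2.minAreaRect(P[rib][:,:2].astype(np.float32)),rib.sum(),np.median(z[rib]))
    bar=(z>.128)&(z<.15)&(y<-.1)&(y>-.5)&(x>.2)&(x<.6)
    b=P[bar];print(' bar',bar.sum(),np.median(z[bar]),cv2.minAreaRect(b[:,:2].astype(np.float32)))
    for nm,a,c in(('Y',20,32),('B',100,125)):
        m=(h>a)&(h<c)&(S>130)&(y>.2)&(z>.17)&(z<.21)
        print(nm,m.sum(),P[m].mean(0) if m.any() else'',np.percentile(z[m],[10,50,90]) if m.any() else '')
    pl=(abs(z-.135)<.008)&(y>.15)&(y<.6)&(x<.5)&(S<80); 
    if pl.sum()>10: print(' plate',cv2.minAreaRect(P[pl][:,:2].astype(np.float32)),pl.sum(),np.median(z[pl]))
E
python3 m.py
```

```text
top table z 0.00033571348161842707
checker top ((0.5724227428436279, -0.0020466670393943787), (0.09656333923339844, 0.10296476632356644), 16.567169189453125) 947 0.09507138912554858
orange 139 [0.1383 0.1407 0.1433]
 roof ((0.5763803124427795, -0.009110813960433006), (0.03213321417570114, 0.05403650179505348), 38.217716217041016) 139
 bar 650 0.13634622041520428 ((0.5131023526191711, -0.2792355418205261), (0.018598001450300217, 0.1983165591955185), 16.296703338623047)
Y 75 [0.5031 0.2682 0.1898] [0.1879 0.1898 0.192 ]
B 56 [0.525  0.3555 0.1899] [0.1882 0.1897 0.1922]
 plate ((0.49747514724731445, 0.3155967593193054), (0.1504511684179306, 0.03799445927143097), 76.97118377685547) 604 0.13495658143938039
side table z -5.1809716436257425e-05
checker top ((0.3652072548866272, -0.015907905995845795), (0.5283094048500061, 0.12606288492679596), 4.609667778015137) 854 0.09436183730557363
orange 145 [0.1093 0.1405 0.1419]
 roof ((0.5755081176757812, -0.0056305378675460815), (0.03548659384250641, 0.058993756771087646), 43.627197265625) 128
 bar 189 0.13585751005775493 ((0.5111449956893921, -0.2738489806652069), (0.017285838723182678, 0.1920858472585678), 17.550729751586914)
Y 132 [0.5011 0.2758 0.1864] [0.1775 0.1889 0.1898]
B 198 [0.519  0.3478 0.1865] [0.1777 0.1886 0.19  ]
 plate ((0.4928402900695801, 0.3184206485748291), (0.15104824304580688, 0.03130599111318588), 76.17040252685547) 927 0.1343525741122803
```

```bash
cat >> h.py <<'E'
def go(target,yawdeg=None,st=None):
    """numbers for one row: target TCP pos, heading of tool y (mod 180), tool straight down"""
    from scipy.spatial.transform import Rotation as Ro
    st=st or ctrl.read_state();R=np.array(st['orientation']);p=np.array(st['ee_pos'])
    d=R.T@(np.array(target)-p)
    cur=np.degrees(np.arctan2(R[1,1],R[0,1]));y=cur if yawdeg is None else yawdeg
    y=cur+(y-cur+90)%180-90;a=np.radians(y)
    Y=np.array([np.cos(a),np.sin(a),0]);Z=np.array([0,0,-1.]);G=np.stack([np.cross(Y,Z),Y,Z],1)
    w=Ro.from_matrix(R.T@G).as_rotvec()
    print('shift',np.round(d/.25,4),'turn',np.round(w/(np.pi/2),4),'dist',round(np.linalg.norm(d),3),'yaw',round(cur,2),'->',round(y,2),'joints',np.round(st['joints'],2))
E
python3 - <<'E'
from h import *
go([.43,.32,.34],63.3)
go([.576,-.008,.30],41)
E
```

```text
shift [-0.9618 -0.7837 -0.3987] turn [-0.0004 -0.      0.0001] dist 0.326 yaw 63.31 -> 63.3 joints [ 1.07  0.12  1.44  0.    1.58 -0.04]
shift [-2.0729 -1.6935 -0.2381] turn [-4.000e-04  1.000e-04  2.479e-01] dist 0.672 yaw 63.31 -> 41.0 joints [ 1.07  0.12  1.44  0.    1.58 -0.04]
```

Request:
{"fn": "send_rows", "kwargs": {
  "series": [
    [-0.2, -0.15, -0.4, 0, 0, 0, 93],
    [-0.96, -0.78, -0.4, 0, 0, 0, 93],
    [-0.96, -0.78, -0.4, 0, 0, 0, 93],
    [-0.96, -0.78, -0.4, 0, 0, 0, 93],
    [-0.96, -0.78, -0.4, 0, 0, 0, 93],
    [-0.96, -0.78, -0.4, 0, 0, 0, 93],
    [-0.96, -0.78, -0.4, 0, 0, 0, 93],
    [-0.96, -0.78, -0.4, 0, 0, 0, 93]
  ]
}}

```text
time_s: 1.0
ee_pos: [0.4315, 0.3179, 0.3422]
orientation: [[-0.892, 0.453, 0.002], [0.453, 0.892, 0.001], [-0.002, 0.002, -1.0]]
wrist_force: [-0.1, 0.9, -0.6]
grip_width: 0.0932
```

```bash
python3 - <<'E'
from h import *
s=snap('wrist','w1');print(s['camera_matrix'],s['world_from_camera']);print(ctrl.read_state()['ee_pos'])
go([.576,-.008,.30],41)
E
```

```text
[[284.65780389   0.         253.83601374]
 [  0.         284.65780389 189.31594851]
 [  0.           0.           1.        ]] [[ 0.45396856 -0.85384237 -0.25468755  0.36041113]
 [ 0.89101675  0.43544535  0.12836084  0.3543038 ]
 [ 0.00130259 -0.28520266  0.95846635  0.48518739]
 [ 0.          0.          0.          1.        ]]
[0.4307946  0.31954289 0.34138541]
shift [-1.11   -0.9065  0.1653] turn [0.0008 0.0003 0.246 ] dist 0.361 yaw 63.14 -> 41.0 joints [ 0.59 -0.2   1.58 -0.    1.75 -0.51]
```

View pics/w1.png

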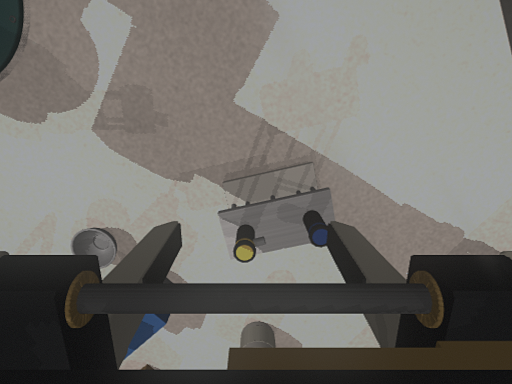

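The wrist view shows the yellow disc at (245,252) with its stub pointing right, toward the blue scope at (319,235). Next, the cover.

Request:
{"fn": "send_rows", "kwargs": {
  "series": [
    [-0.5, -0.4, 0, 0, 0, 0.1, 93],
    [-0.5, -0.4, 0, 0, 0, 0.1, 93],
    [-0.5, -0.4, 0, 0, 0, 0.1, 93],
    [-0.5, -0.4, 0, 0, 0, 0.1, 93]
  ]
}}

```text
time_s: 1.45
ee_pos: [0.4979, 0.1731, 0.34]
orientation: [[-0.811, 0.585, -0.001], [0.585, 0.811, -0.001], [0.0, -0.001, -1.0]]
wrist_force: [-0.5, 1.2, 0.7]
grip_width: 0.093
```

```bash
python3 - <<'E'
from h import *
go([.576,-.008,.27],41)
E
```

```text
shift [-0.6774 -0.4043  0.2803] turn [-0.0006  0.      0.1464] dist 0.209 yaw 54.18 -> 41.0 joints [ 0.29 -0.21  1.6  -0.    1.76 -0.66]
```

Request:
{"fn": "send_rows", "kwargs": {
  "series": [
    [-0.68, -0.4, 0, 0, 0, 0.146, 93],
    [-0.68, -0.4, 0, 0, 0, 0.146, 93],
    [-0.68, -0.4, 0, 0, 0, 0.146, 93],
    [-0.68, -0.4, 0.28, 0, 0, 0.146, 93],
    [-0.68, -0.4, 0.28, 0, 0, 0.146, 93],
    [-0.68, -0.4, 0.28, 0, 0, 0.146, 93],
    [-0.68, -0.4, 0.28, 0, 0, 0.146, 93]
  ]
}}

```text
time_s: 2.15
ee_pos: [0.5765, -0.0036, 0.2708]
orientation: [[-0.659, 0.752, -0.001], [0.752, 0.659, 0.0], [0.001, -0.0, -1.0]]
wrist_force: [-0.2, 0.8, 0.4]
grip_width: 0.0929
```

```bash
python3 - <<'E'
from h import *
np.set_printoptions(precision=4,suppress=True)
s=snap('wrist','w2');P=cloud(s);x,y,z=P[...,0],P[...,1],P[...,2]
H=cv2.cvtColor(s['frame'],cv2.COLOR_RGB2HSV);h,S,V=[H[...,i].astype(int) for i in range(3)]
near=(abs(x-.576)<.05)&(abs(y+.008)<.05)
org=near&(h<18)&(S>150)&(abs(z-.141)<.006); print('roof',org.sum(),np.median(z[org]),cv2.minAreaRect(P[org][:,:2].astype(np.float32)))
rib=near&(abs(z-.173)<.007)&(V<80);print('rib',rib.sum(),np.median(z[rib]),cv2.minAreaRect(P[rib][:,:2].astype(np.float32)))
bl=(h>100)&(h<125)&(S>120)&(abs(z-.095)<.006)&(abs(y)<.1)
print('chk',bl.sum(),cv2.minAreaRect(P[bl][:,:2].astype(np.float32)))
s=snap('top');P=cloud(s);x,y,z=P[...,0],P[...,1],P[...,2]
go([.576,-.008,.168],41)
E
```

```text
roof 1022 0.14019260573584877 ((0.5773031115531921, -0.006999418139457703), (0.03414330631494522, 0.058382488787174225), 41.60852813720703)
rib 450 0.17199732251658054 ((0.5775020122528076, -0.007235465571284294), (0.009094620123505592, 0.03976894170045853), 41.22728729248047)
chk 2680 ((0.5733400583267212, -0.00042916834354400635), (0.09874020516872406, 0.10885178297758102), 16.224138259887695)
shift [-0.0116 -0.0153  0.418 ] turn [0.0011 0.0007 0.0028] dist 0.105 yaw 41.25 -> 41.0 joints [-0.05 -0.11  1.61  0.    1.63 -0.77]
```

View pics/w2.png

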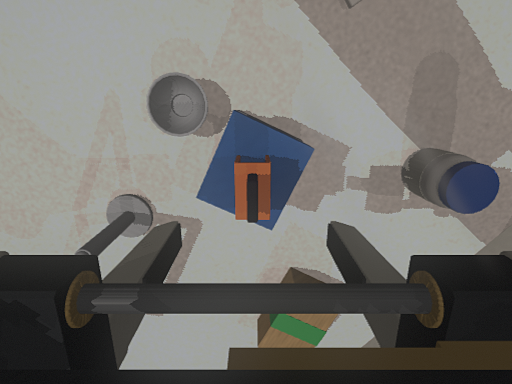

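Wrist view: the black rib at (252,197) sits parallel to the jaws, and all measured sizes and heights match. Descending and grasping.

Request:
{"fn": "send_rows", "kwargs": {
  "series": [
    [-0.013, -0.009, 0.15, 0, 0, 0, 60],
    [-0.013, -0.009, 0.28, 0, 0, 0, 40],
    [-0.013, -0.009, 0.38, 0, 0, 0, 40],
    [-0.013, -0.009, 0.415, 0, 0, 0, 40],
    [-0.013, -0.009, 0.415, 0, 0, 0, 0],
    [-0.013, -0.009, 0.415, 0, 0, 0, 0],
    [-0.013, -0.009, 0.415, 0, 0, 0, 0],
    [-0.013, -0.009, 0.415, 0, 0, 0, 0]
  ],
  "squeeze": 25
}}

```text
time_s: 3.05
ee_pos: [0.5774, -0.0087, 0.1682]
orientation: [[-0.658, 0.753, 0.002], [0.753, 0.658, -0.0], [-0.001, 0.001, -1.0]]
wrist_force: [0.7, -0.4, -0.0]
grip_width: 0.0334
```

Request:
{"fn": "send_rows", "kwargs": {
  "series": [
    [0, 0, 0, 0, 0, 0, 0],
    [0, 0, 0, 0, 0, 0, 0],
    [0, 0, 0, 0, 0, 0, 0]
  ]
}}

```text
time_s: 3.35
ee_pos: [0.577, -0.0088, 0.167]
orientation: [[-0.658, 0.753, 0.0], [0.753, 0.658, 0.0], [-0.0, 0.0, -1.0]]
wrist_force: [-3.4, -2.5, 0.3]
grip_width: 0.0098
```

Request:
{"fn": "send_rows", "kwargs": {
  "series": [
    [0, 0, -0.1, 0, 0, 0, 0],
    [0, 0, -0.25, 0, 0, 0, 0],
    [0, 0, -0.4, 0, 0, 0, 0],
    [0, 0, -0.48, 0, 0, 0, 0],
    [0, 0, -0.48, 0, 0, 0, 0]
  ]
}}

```text
time_s: 3.85
ee_pos: [0.5776, -0.0088, 0.2901]
orientation: [[-0.658, 0.753, 0.004], [0.753, 0.658, -0.0], [-0.003, 0.003, -1.0]]
wrist_force: [-0.0, -0.8, -0.9]
grip_width: 0.0099
```

```bash
cat > r.py <<'E'
from h import *
np.set_printoptions(precision=4,suppress=True)
def rail(n):
    s=snap(n,n+'_r');P=cloud(s);x,y,z=P[...,0],P[...,1],P[...,2]
    m=(abs(z-.134)<.007)&(y<-.16)&(y>-.42)&(x>.4)&(x<.65)
    p=P[m]
    if len(p)<20: return print(n,'few',len(p))
    l=cv2.fitLine(p[:,:2].astype(np.float32),cv2.DIST_HUBER,0,.01,.01).ravel()
    a=np.degrees(np.arctan2(l[1],l[0]))%180
    t=(p[:,:2]-l[2:])@l[:2];o=(p[:,:2]-l[2:])@np.array([-l[1],l[0]])
    c=l[2:]+l[:2]*(t.min()+t.max())/2
    print(n,len(p),'bar heading',a,'centre',c,'len',np.ptp(t),'offs pct',np.percentile(o,[2,50,98]),'ztop',np.percentile(z[m],95))
rail('top');rail('wrist')
E
python3 r.py; python3 -c "
from h import *
go([.512,-.277,.287],16.7)"
```

```text
top 647 bar heading 106.618324 centre [ 0.5132 -0.2802] len 0.2005856344836972 offs pct [-0.0077 -0.      0.008 ] ztop 0.1398032927102008
wrist 1228 bar heading 106.44587 centre [ 0.5129 -0.2753] len 0.19424440246635494 offs pct [-0.0088  0.0001  0.0062] ztop 0.13767983472822717
shift [-0.6369 -0.9018 -0.0034] turn [-2.000e-04 -1.000e-04  2.719e-01] dist 0.276 yaw 41.17 -> 16.7 joints [-0.06 -0.11  1.59 -0.    1.66 -0.78]
```

Request:
{"fn": "send_rows", "kwargs": {
  "series": [
    [-0.15, -0.2, 0, 0, 0, 0.1, 0],
    [-0.3, -0.4, 0, 0, 0, 0.15, 0],
    [-0.45, -0.6, 0, 0, 0, 0.2, 0],
    [-0.55, -0.78, 0, 0, 0, 0.25, 0],
    [-0.637, -0.902, 0, 0, 0, 0.274, 0],
    [-0.637, -0.902, 0, 0, 0, 0.274, 0],
    [-0.637, -0.902, 0, 0, 0, 0.274, 0],
    [-0.637, -0.902, 0, 0, 0, 0.274, 0]
  ]
}}

```text
time_s: 4.75
ee_pos: [0.5117, -0.2772, 0.2851]
orientation: [[-0.283, 0.959, -0.002], [0.959, 0.283, 0.001], [0.002, -0.001, -1.0]]
wrist_force: [0.8, -0.5, -1.0]
grip_width: 0.0093
```

```bash
sed -i 's/y<-.16/y<-.13/' r.py; python3 r.py; python3 - <<'E'
from h import *
np.set_printoptions(precision=4,suppress=True)
st=ctrl.read_state();print(st['ee_pos'])
for n in('side','wrist','top'):
    s=snap(n);P=cloud(s);z=P[...,2]
    H=cv2.cvtColor(s['frame'],cv2.COLOR_RGB2HSV);h,S=H[...,0],H[...,1]
    m=(h<18)&(S>150)&(z>.2)&(P[...,1]<-.2)&(abs(P[...,0]-.51)<.06)
    if m.sum()>20: print(n,m.sum(),np.percentile(z[m],[2,50,98]),cv2.minAreaRect(P[m][:,:2].astype(np.float32)))
go([.513,-.277,.20],16.5)
E
```

```text
top 322 bar heading 107.33898 centre [ 0.4999 -0.2344] len 0.10463712162279235 offs pct [-0.0078  0.0002  0.0077] ztop 0.13981619974752396
wrist 1527 bar heading 106.52675 centre [ 0.4986 -0.2319] len 0.10145345491971314 offs pct [-0.0079  0.      0.0074] ztop 0.1377298791632042
[ 0.5122 -0.2762  0.286 ]
side 233 [0.2185 0.252  0.447 ] ((0.5120728611946106, -0.2672187089920044), (0.07874734699726105, 0.07135284692049026), 30.319204330444336)
wrist 45 [0.2583 0.2596 0.2607] ((0.507644772529602, -0.26132917404174805), (0.034778933972120285, 0.01876937597990036), 17.836637496948242)
shift [-0.0041  0.0014  0.3467] turn [-0.0001 -0.0001  0.001 ] dist 0.087 yaw 16.59 -> 16.5 joints [-0.54 -0.09  1.58  0.    1.66 -0.83]
```

View pics/wrist_r.png

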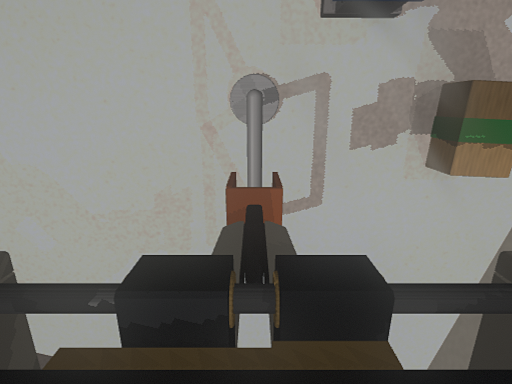

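The wrist view shows the bar, from (254,95) to (254,185), entering the cover midway between its walls at (231,180) and (277,180). The measured offset is under 1 mm, so I'm lowering.

Request:
{"fn": "send_rows", "kwargs": {
  "series": [
    [-0.002, 0, 0.12, 0, 0, 0, 0],
    [-0.002, 0, 0.24, 0, 0, 0, 0],
    [-0.002, 0, 0.34, 0, 0, 0, 0],
    [-0.002, 0, 0.42, 0, 0, 0, 0],
    [-0.002, 0, 0.45, 0, 0, 0, 0],
    [-0.002, 0, 0.462, 0, 0, 0, 0],
    [-0.002, 0, 0.466, 0, 0, 0, 0],
    [-0.002, 0, 0.466, 0, 0, 0, 0]
  ]
}}

```text
time_s: 5.8
ee_pos: [0.5126, -0.2776, 0.1714]
orientation: [[-0.284, 0.959, 0.001], [0.959, 0.284, -0.001], [-0.001, 0.001, -1.0]]
wrist_force: [-0.3, -0.0, -0.4]
grip_width: 0.0099
```

Request:
{"fn": "send_rows", "kwargs": {
  "series": [
    [0, 0, 0.004, 0, 0, 0, 0],
    [0, 0, 0.008, 0, 0, 0, 0],
    [0, 0, 0.008, 0, 0, 0, 0],
    [0, 0, 0.008, 0, 0, 0, 0]
  ]
}}

```text
time_s: 6.2
ee_pos: [0.5122, -0.2776, 0.1685]
orientation: [[-0.284, 0.959, 0.0], [0.959, 0.284, -0.0], [-0.0, 0.0, -1.0]]
wrist_force: [0.2, -0.9, -2.0]
grip_width: 0.0099
```

Request:
{"fn": "send_rows", "kwargs": {
  "series": [
    [0, 0, 0.004, 0, 0, 0, 0],
    [0, 0, 0.004, 0, 0, 0, 0],
    [0, 0, 0.004, 0, 0, 0, 0]
  ]
}}

```text
time_s: 6.5
ee_pos: [0.5123, -0.2776, 0.1676]
orientation: [[-0.284, 0.959, 0.0], [0.959, 0.284, -0.0], [-0.0, 0.0, -1.0]]
wrist_force: [-1.0, -0.0, 1.5]
grip_width: 0.0098
```

Request:
{"fn": "send_rows", "kwargs": {
  "series": [
    [0, 0, 0, 0, 0, 0, 13],
    [0, 0, 0, 0, 0, 0, 16],
    [0, 0, 0, 0, 0, 0, 20],
    [0, 0, 0, 0, 0, 0, 30],
    [0, 0, 0, 0, 0, 0, 40],
    [0, 0, 0, 0, 0, 0, 40]
  ]
}}

```text
time_s: 7.1
ee_pos: [0.5122, -0.2775, 0.1674]
orientation: [[-0.284, 0.959, -0.0], [0.959, 0.284, 0.0], [0.0, -0.0, -1.0]]
wrist_force: [0.2, 0.2, -0.1]
grip_width: 0.0381
```

Request:
{"fn": "send_rows", "kwargs": {
  "series": [
    [0, 0, -0.05, 0, 0, 0, 45],
    [0, 0, -0.15, 0, 0, 0, 45],
    [0, 0, -0.3, 0, 0, 0, 45],
    [0, 0, -0.5, 0, 0, 0, 60],
    [0, 0, -0.6, 0, 0, 0, 60],
    [0, 0, -0.6, 0, 0, 0, 60]
  ]
}}

```text
time_s: 7.7
ee_pos: [0.5128, -0.2778, 0.3229]
orientation: [[-0.284, 0.959, 0.006], [0.959, 0.284, -0.003], [-0.005, 0.004, -1.0]]
wrist_force: [0.6, -0.1, 0.7]
grip_width: 0.0593
```

```bash
python3 - <<'E'
from h import *
np.set_printoptions(precision=4,suppress=True)
a=snap('side');b=snap('wrist')
im=np.hstack([cv2.resize(a['frame'][100:220,230:380],None,fx=2.6,fy=2.6),cv2.resize(b['frame'],(416,312))])
cv2.imwrite('pics/hung.png',cv2.cvtColor(im,cv2.COLOR_RGB2BGR))
for s in(a,b):
    P=cloud(s);z=P[...,2];H=cv2.cvtColor(s['frame'],cv2.COLOR_RGB2HSV);h,S=H[...,0],H[...,1]
    m=(h<18)&(S>150)&(z>.08)&(z<.2)&(P[...,1]<-.2)&(abs(P[...,0]-.51)<.06)
    print(m.sum(),np.percentile(z[m],[2,50,98]),cv2.minAreaRect(P[m&(z>.135)][:,:2].astype(np.float32)))
    q=P[m&(z>.175)]
    r=P[m&(z>.135)]; A=np.c_[r[:,:2],np.ones(len(r))]
print('n')
go([.51,.0,.32],16.5)
E
```

```text
166 [0.1025 0.1401 0.149 ] ((0.5110656023025513, -0.2756962478160858), (0.0354064404964447, 0.06426670402288437), 17.83060646057129)
456 [0.1398 0.1412 0.1425] ((0.511953592300415, -0.2767811119556427), (0.03371433541178703, 0.05900266766548157), 15.621252059936523)
n
shift [ 1.067   0.307  -0.0082] turn [0.0004 0.0005 0.0001] dist 0.278 yaw 16.51 -> 16.5 joints [-0.54 -0.1   1.53 -0.    1.71 -0.83]
```

View pics/hung.png

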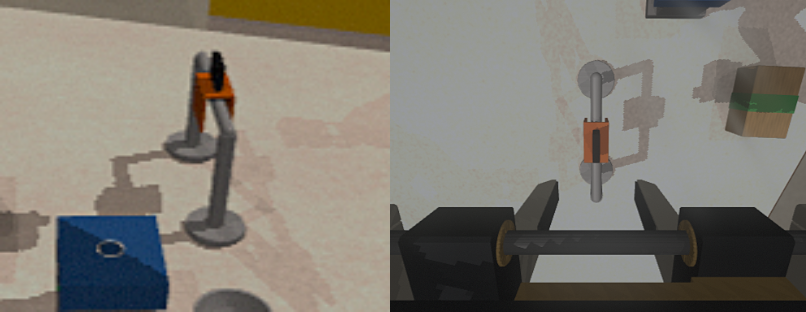

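The cover hangs astride the bar: wrist-view roof at (596,140) in the composite, roof height 141 mm and level. The hole's ring is now visible. Now to the checker, looking down at the hole on the way.

Request:
{"fn": "send_rows", "kwargs": {
  "series": [
    [0.2, 0.06, 0, 0, 0, 0.05, 60],
    [0.4, 0.12, 0, 0, 0, 0.1, 60],
    [0.6, 0.18, 0, 0, 0, 0.15, 60],
    [0.8, 0.24, 0, 0, 0, 0.2, 60],
    [0.9, 0.26, 0, 0, 0, 0.25, 60],
    [0.9, 0.26, 0, 0, 0, 0.3, 60],
    [0.9, 0.26, 0, 0, 0, 0.33, 60],
    [0.9, 0.26, 0, 0, 0, 0.33, 60]
  ]
}}

```text
time_s: 8.6
ee_pos: [0.5103, -0.043, 0.3162]
orientation: [[0.228, 0.974, -0.002], [0.974, -0.228, 0.0], [-0.0, -0.002, -1.0]]
wrist_force: [0.4, -0.6, 0.1]
grip_width: 0.0604
```

```bash
cat > bore.py <<'E'
from h import *
np.set_printoptions(precision=4,suppress=True)
def bore(n):
    s=snap(n,n+'_b');P=cloud(s);x,y,z=P[...,0],P[...,1],P[...,2]
    H=cv2.cvtColor(s['frame'],cv2.COLOR_RGB2HSV);h,S,V=[H[...,i].astype(int) for i in range(3)]
    bl=(h>100)&(h<125)&(S>100)&(abs(z-.095)<.006)&(abs(y)<.1)&(abs(x-.57)<.1)
    if bl.sum()<50: return print(n,'no')
    r=cv2.minAreaRect(P[bl][:,:2].astype(np.float32));print(n,'block',r,np.median(z[bl]))
    m=cv2.fillPoly(np.zeros(bl.shape,np.uint8),[cv2.convexHull(np.argwhere(bl)[:,::-1].astype(np.int32))],1)
    m=cv2.erode(m,np.ones((3,3)))
    d=np.hypot(x-.5733,y)<.03
    w=(m>0)&(S<90)&(V>90)&d&(abs(z-.095)<.006)
    if w.sum()>4:
        vv,uu=np.nonzero(w);q=np.array([onplane(s,u,v,.095)[:2] for u,v in zip(uu,vv)])
        A=np.c_[2*q,np.ones(len(q))];c=np.linalg.lstsq(A,(q**2).sum(1),rcond=None)[0]
        print('  ring',len(q),'fit',c[:2],'r',np.sqrt(c[2]+c[0]**2+c[1]**2),'mean',q.mean(0),'ext',np.ptp(q,0),'mid',(q.max(0)+q.min(0))/2)
E
python3 - <<'E'
from bore import *
for n in('wrist','top','side'): bore(n)
go([.502,.272,.30],-14)
E
sed -n 1,1p /dev/null; python3 -c "
import cv2;a=cv2.imread('pics/wrist_b.png');print(a.shape)"
```

```text
wrist block ((0.5734386444091797, -0.0005976185202598572), (0.09841173142194748, 0.10918296128511429), 16.420368194580078) 0.09416007616336852
  ring 126 fit [ 0.5742 -0.0005] r 0.012439794326185409 mean [0.5746 0.0001] ext [0.0428 0.0264] mid [ 0.5813 -0.0004]
top block ((0.5269524455070496, 0.014771761372685432), (0.024067886173725128, 0.02995668165385723), 82.97479248046875) 0.0952161293655327
side block ((0.5717984437942505, 0.0002452358603477478), (0.09931371361017227, 0.11258251219987869), 16.114152908325195) 0.0945532738698493
  ring 25 fit [ 0.5712 -0.001 ] r 0.01260458451383716 mean [ 0.572  -0.0011] ext [0.0266 0.0262] mid [ 0.5713 -0.0011]
shift [ 1.2214 -0.3195  0.0673] turn [-0.0006  0.0001  0.0097] dist 0.316 yaw -13.13 -> -14.0 joints [-0.13 -0.25  1.67  0.    1.72  0.09]
(384, 512, 3)
```

Request:
{"fn": "send_rows", "kwargs": {
  "series": [
    [0.2, -0.05, 0, 0, 0, 0, 60],
    [0.4, -0.1, 0, 0, 0, 0, 60],
    [0.6, -0.16, 0, 0, 0, 0, 60],
    [0.8, -0.21, 0, 0, 0, 0, 60],
    [0.9, -0.24, 0, 0, 0, 0, 60],
    [0.9, -0.24, 0, 0, 0, 0, 60],
    [0.9, -0.24, 0, 0, 0, 0, 60]
  ]
}}

```text
time_s: 9.45
ee_pos: [0.5034, 0.1896, 0.317]
orientation: [[0.226, 0.974, -0.001], [0.974, -0.226, -0.0], [-0.001, -0.001, -1.0]]
wrist_force: [-0.2, 0.6, 0.2]
grip_width: 0.0599
```

```bash
cat > sc.py <<'E'
from h import *
np.set_printoptions(precision=4,suppress=True)
s=snap('wrist','w4');P=cloud(s);x,y,z=P[...,0],P[...,1],P[...,2]
H=cv2.cvtColor(s['frame'],cv2.COLOR_RGB2HSV);h,S,V=[H[...,i].astype(int) for i in range(3)]
for nm,a,c,g in(('Y',20,34,(.502,.272)),('B',100,125,(.522,.352))):
    near=np.hypot(x-g[0],y-g[1])<.045
    m=(h>a)&(h<c)&(S>110)&near&(z>.18)&(z<.2)
    q=P[m][:,:2].astype(np.float32);(cx,cy),r=cv2.minEnclosingCircle(q);print(nm,m.sum(),'disc',cx,cy,r,np.median(z[m]))
    t=near&(z>.183)&(z<.195);q=P[t][:,:2].astype(np.float32);print('  eyepiece',cv2.minEnclosingCircle(q),t.sum())
    b=near&(z>.162)&(z<.18)&(np.hypot(x-cx,y-cy)>.0145)
    if b.sum(): d=np.median(P[b][:,:2],0)-[cx,cy];print('  stub',b.sum(),np.median(z[b]),d,np.degrees(np.arctan2(d[1],d[0])),'reach',np.hypot(x-cx,y-cy)[b].max())
pl=(abs(z-.135)<.004)&(y>.2)&(y<.45)&(S<80)&(abs(x-.5)<.1); print('plate',pl.sum(),cv2.minAreaRect(P[pl][:,:2].astype(np.float32)))
go([.502,.272,.30],-14)
E
python3 sc.py
```

```text
Y 384 disc 0.5022863149642944 0.26997092366218567 0.009994087740778923 0.1888471783192773
  eyepiece ((0.5021210312843323, 0.2699407935142517), 0.013354018330574036) 677
  stub 121 0.17427817734658785 [0.0039 0.0193] 78.64130415335427 reach 0.02501414060506396
B 120 disc 0.5231174230575562 0.3529435396194458 0.008483209647238255 0.18892457230188256
  eyepiece ((0.5232101678848267, 0.35324251651763916), 0.012561773881316185) 326
plate 7457 ((0.5107777118682861, 0.30528998374938965), (0.13317283987998962, 0.07019371539354324), 75.81655883789062)
shift [ 0.3222 -0.0818  0.0684] turn [-0.0002  0.0003  0.0094] dist 0.085 yaw -13.16 -> -14.0 joints [ 0.31 -0.19  1.62 -0.    1.72  0.54]
```

View pics/w4.png

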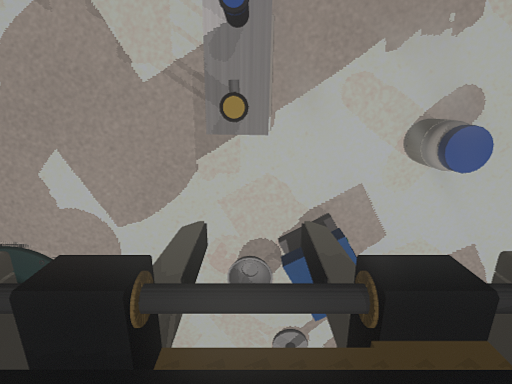

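Wrist view: yellow disc at (234,106), stub pointing up at (233,85) toward the blue scope at (235,10). The jaws close square to the stub, so I'm moving over it and down.

Request:
{"fn": "send_rows", "kwargs": {
  "series": [
    [0.15, -0.04, 0, 0, 0, 0, 60],
    [0.28, -0.07, 0, 0, 0, 0, 60],
    [0.315, -0.079, 0, 0, 0, 0, 60],
    [0.315, -0.079, 0.1, 0, 0, 0, 60],
    [0.315, -0.079, 0.25, 0, 0, 0, 60],
    [0.315, -0.079, 0.25, 0, 0, 0, 60]
  ]
}}

```text
time_s: 10.1
ee_pos: [0.5014, 0.2687, 0.2504]
orientation: [[0.229, 0.973, -0.006], [0.973, -0.229, -0.003], [-0.004, -0.005, -1.0]]
wrist_force: [-0.3, 0.8, -0.2]
grip_width: 0.0598
```

```bash
sed -i "s/'w4'/'w5'/" sc.py; python3 sc.py; python3 -c "
from h import *
go([.5022,.27,.161])"
```

```text
Y 499 disc 0.5019804239273071 0.26974979043006897 0.010342128574848175 0.18891876196072577
  eyepiece ((0.5018669366836548, 0.2700696885585785), 0.013587712310254574) 921
  stub 184 0.174263097959738 [0.004  0.0204] 78.97473436486256 reach 0.025703573133905668
B 690 disc 0.5240730047225952 0.35735073685646057 0.009901209734380245 0.18885786610287958
  eyepiece ((0.5239461660385132, 0.35731229186058044), 0.013513024896383286) 1270
  stub 222 0.17411202244376195 [0.0073 0.0184] 68.33632354630082 reach 0.025266225124489144
plate 10352 ((0.5128054618835449, 0.313355952501297), (0.15064100921154022, 0.07019750028848648), 75.85363006591797)
shift [ 0.011  -0.0032 -0.186 ] turn [-0.0016  0.0015  0.0082] dist 0.047 yaw -13.26 -> -14.0 joints [ 0.45 -0.11  1.65 -0.    1.61  0.68]
shift [0.0047 0.0008 0.37  ] turn [-0.0016  0.0015  0.    ] dist 0.093 yaw -13.26 -> -13.26 joints [ 0.45 -0.11  1.65 -0.    1.61  0.68]
```

Request:
{"fn": "send_rows", "kwargs": {
  "series": [
    [0.003, 0, 0.12, 0, 0, 0, 60],
    [0.003, 0, 0.24, 0, 0, 0, 50],
    [0.003, 0, 0.32, 0, 0, 0, 45],
    [0.003, 0, 0.36, 0, 0, 0, 40],
    [0.003, 0, 0.37, 0, 0, 0, 40],
    [0.003, 0, 0.37, 0, 0, 0, 40],
    [0.003, 0, 0.37, 0, 0, 0, 30],
    [0.003, 0, 0.37, 0, 0, 0, 26]
  ],
  "squeeze": 25
}}

```text
time_s: 10.95
ee_pos: [0.5028, 0.2714, 0.1636]
orientation: [[0.228, 0.974, 0.001], [0.974, -0.228, 0.001], [0.001, 0.001, -1.0]]
wrist_force: [0.2, 0.4, 0.2]
grip_width: 0.0289
```

Request:
{"fn": "send_rows", "kwargs": {
  "series": [
    [0, 0, 0, 0, 0, 0, 15],
    [0, 0, 0, 0, 0, 0, 15],
    [0, 0, 0, 0, 0, 0, 15],
    [0, 0, 0, 0, 0, 0, 15]
  ]
}}

```text
time_s: 11.35
ee_pos: [0.5028, 0.2715, 0.1633]
orientation: [[0.228, 0.974, 0.001], [0.974, -0.228, 0.001], [0.001, 0.001, -1.0]]
wrist_force: [1.0, -0.1, 6.1]
grip_width: 0.0257
```

Request:
{"fn": "send_rows", "kwargs": {
  "series": [
    [0, 0, 0, 0, 0, 0, 10],
    [0, 0, 0, 0, 0, 0, 10],
    [0, 0, 0, 0, 0, 0, 10]
  ]
}}

```text
time_s: 11.65
ee_pos: [0.5028, 0.2715, 0.1633]
orientation: [[0.228, 0.974, 0.001], [0.974, -0.228, 0.001], [0.001, 0.001, -1.0]]
wrist_force: [0.9, -0.2, 6.3]
grip_width: 0.0258
```

The opening reads 25.8 mm, not 24, with 6 N upward, so the pads are probably catching the eyepiece rim. I'll open, go 3 mm lower and regrip.

Request:
{"fn": "send_rows", "kwargs": {
  "series": [
    [0, 0, 0, 0, 0, 0, 35],
    [0, 0, 0, 0, 0, 0, 35],
    [0, 0, 0.006, 0, 0, 0, 35],
    [0, 0, 0.012, 0, 0, 0, 35],
    [0, 0, 0.012, 0, 0, 0, 35],
    [0, 0, 0.012, 0, 0, 0, 26],
    [0, 0, 0.012, 0, 0, 0, 15],
    [0, 0, 0.012, 0, 0, 0, 15]
  ]
}}

```text
time_s: 12.45
ee_pos: [0.5024, 0.2713, 0.1594]
orientation: [[0.228, 0.974, 0.0], [0.974, -0.228, -0.0], [-0.0, 0.0, -1.0]]
wrist_force: [0.7, -0.2, -0.9]
grip_width: 0.0259
```

Request:
{"fn": "send_rows", "kwargs": {
  "series": [
    [0, 0, 0, 0, 0, 0, 15],
    [0, 0, 0, 0, 0, 0, 15],
    [0, 0, 0, 0, 0, 0, 15],
    [0, 0, 0, 0, 0, 0, 15]
  ]
}}

```text
time_s: 12.85
ee_pos: [0.5024, 0.2713, 0.1594]
orientation: [[0.228, 0.974, 0.0], [0.974, -0.228, -0.0], [-0.0, 0.0, -1.0]]
wrist_force: [0.5, 0.2, -1.4]
grip_width: 0.0257
```

Request:
{"fn": "send_rows", "kwargs": {
  "series": [
    [0, 0, -0.03, 0, 0, 0, 15],
    [0, 0, -0.08, 0, 0, 0, 15],
    [0, 0, -0.08, 0, 0, 0, 15]
  ]
}}

```text
time_s: 13.15
ee_pos: [0.5031, 0.2717, 0.182]
orientation: [[0.228, 0.974, 0.003], [0.974, -0.228, 0.001], [0.002, 0.002, -1.0]]
wrist_force: [0.3, -0.2, -1.2]
grip_width: 0.0256
```

Request:
{"fn": "send_rows", "kwargs": {
  "series": [
    [0, 0, -0.08, 0, 0, 0, 15],
    [0, 0, -0.18, 0, 0, 0, 15],
    [0, 0, -0.28, 0, 0, 0, 15],
    [0, 0, -0.38, 0, 0, 0, 15],
    [0, 0, -0.46, 0, 0, 0, 15],
    [0, 0, -0.54, 0, 0, 0, 15],
    [0, 0, -0.56, 0, 0, 0, 15],
    [0, 0, -0.56, 0, 0, 0, 15]
  ]
}}

```text
time_s: 13.95
ee_pos: [0.5025, 0.2714, 0.3198]
orientation: [[0.228, 0.974, 0.001], [0.974, -0.228, 0.0], [0.001, 0.001, -1.0]]
wrist_force: [0.5, 1.2, -1.8]
grip_width: 0.0257
```

```bash
python3 - <<'E'
from h import *
np.set_printoptions(precision=4,suppress=True)
s=snap('side','s6');t=snap('wrist','w6')
im=np.hstack([cv2.resize(s['frame'][130:380,180:380],(400,500),interpolation=cv2.INTER_CUBIC),cv2.resize(t['frame'],(400,300))[:300].copy() if 0 else np.vstack([cv2.resize(t['frame'],(400,300)),np.zeros((200,400,3),np.uint8)])])
cv2.imwrite('pics/lift.png',cv2.cvtColor(im,cv2.COLOR_RGB2BGR))
st=ctrl.read_state();print(st['ee_pos'],st['wrist_force'],st['grip_width'])
go([.573,-.0006,.31])
E
```

```text
[0.5023 0.2713 0.3182] [-0.1907 -0.2099 -2.2762] 0.025495886343733863
shift [-0.9942  0.5235  0.0331] turn [-0.0006  0.0005  0.    ] dist 0.281 yaw -13.19 -> -13.19 joints [ 0.45 -0.12  1.55  0.    1.71  0.68]
```

View pics/lift.png

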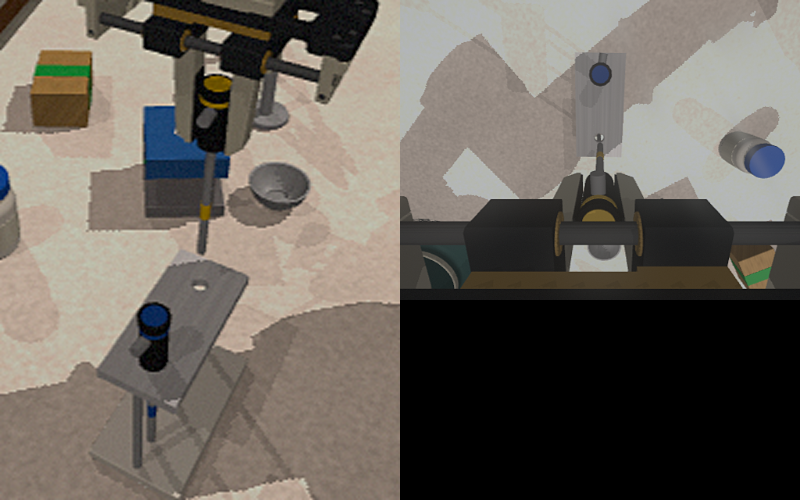

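The side view shows the yellow scope held clear of the rack, band at (205,213) in the crop, with the blue scope undisturbed. Checking the scope's tilt and band height before travelling.

```bash
cat > tilt.py <<'E'
from h import *
np.set_printoptions(precision=4,suppress=True)
def tilt(lo=-.135,hi=-.03):
    st=ctrl.read_state();p=np.array(st['ee_pos'])
    for n in('side','top'):
        s=snap(n);P=cloud(s);z=P[...,2]-p[2];H=cv2.cvtColor(s['frame'],cv2.COLOR_RGB2HSV);h,S=H[...,0],H[...,1]
        r=np.hypot(P[...,0]-p[0],P[...,1]-p[1])
        y=(h>18)&(h<36)&(S>110)&(r<.03)&(z<-.05)&(z>-.16)
        if y.sum()>3:print(n,'band rel',y.sum(),P[y].mean(0)-p,'z range',z[y].min(),z[y].max())
        m=(r<.02)&(z>lo-.02)&(z<hi)
        if m.sum()<15: print(n,'few',m.sum());continue
        # axis seen edge-on: per image row centre pixel -> ray direction plane; fit surface line
        q=P[m]-p;l=cv2.fitLine(q.astype(np.float32),cv2.DIST_HUBER,0,.001,.001).ravel();d=l[:3]*np.sign(l[2])
        v=np.array(s['world_from_camera'])[:3,3]-p;v[2]=0;v/=np.linalg.norm(v)
        c=l[3:]-.0035*v; tip=c+d*(-.1444-c[2])/d[2];sh=c+d*(-.0244-c[2])/d[2]
        print(n,m.sum(),'axis',d,'axis at tip',tip,'at shoulder',sh,'zmin',q[:,2].min())
if __name__=='__main__': tilt()
E
python3 tilt.py
```

```text
side band rel 39 [-0.0008  0.0013 -0.0946] z range -0.10262029807886158 -0.08716613669638579
side 250 axis [-0.0125  0.0091  0.9999] axis at tip [ 0.0002 -0.0023 -0.1444] at shoulder [-0.0013 -0.0012 -0.0244] zmin -0.14402500382660605
top 63 axis [-0.0018  0.0044  1.    ] axis at tip [ 0.0014 -0.003  -0.1444] at shoulder [ 0.0011 -0.0025 -0.0244] zmin -0.14319695023795048
```

Tilt is under 0.75°, the band is 94.6 mm below the TCP and the tip 144 mm below, all matching the drawing. Travelling to above the hole.

Request:
{"fn": "send_rows", "kwargs": {
  "series": [
    [-0.15, 0.08, 0, 0, 0, 0, 15],
    [-0.3, 0.16, 0, 0, 0, 0, 15],
    [-0.45, 0.24, 0, 0, 0, 0, 15],
    [-0.6, 0.32, 0, 0, 0, 0, 15],
    [-0.75, 0.4, 0, 0, 0, 0, 15],
    [-0.9, 0.48, 0, 0, 0, 0, 15],
    [-0.98, 0.52, 0.03, 0, 0, 0, 15],
    [-0.99, 0.52, 0.03, 0, 0, 0, 15]
  ]
}}

```text
time_s: 14.95
ee_pos: [0.5726, -0.0017, 0.3098]
orientation: [[0.231, 0.973, -0.003], [0.973, -0.231, -0.0], [-0.001, -0.003, -1.0]]
wrist_force: [-0.4, 0.4, -2.1]
grip_width: 0.0257
```

Request:
{"fn": "send_rows", "kwargs": {
  "series": [
    [0, 0, 0.1, 0, 0, 0, 15],
    [0, 0, 0.15, 0, 0, 0, 15],
    [0, 0, 0.15, 0, 0, 0, 15],
    [0, 0, 0.15, 0, 0, 0, 15]
  ]
}}

```text
time_s: 15.35
ee_pos: [0.5724, 0.0012, 0.2748]
orientation: [[0.227, 0.974, -0.0], [0.974, -0.227, 0.0], [0.0, -0.0, -1.0]]
wrist_force: [-0.5, -0.6, -1.9]
grip_width: 0.0261
```

```bash
python3 - <<'E'
from tilt import *
from bore import bore
tilt()
for n in('wrist','side'): bore(n)
print(ctrl.read_state()['ee_pos'])
a=cv2.imread('pics/wrist_b.png')[130:290,150:350];b=cv2.imread('pics/side_b.png')[120:245,200:350]
cv2.imwrite('pics/over.png',np.hstack([cv2.resize(a,(400,320),interpolation=cv2.INTER_CUBIC),cv2.resize(b,(384,320),interpolation=cv2.INTER_CUBIC)]))
E
```

```text
side band rel 19 [-0.0019  0.002  -0.0943] z range -0.10228438954692332 -0.08690930979407546
side 147 axis [-0.0119  0.      0.9999] axis at tip [ 0.0003 -0.0017 -0.1444] at shoulder [-0.0011 -0.0017 -0.0244] zmin -0.14401227880399092
top few 0
wrist block ((0.5732654929161072, -0.0003308132290840149), (0.09896659106016159, 0.10967015475034714), 16.2185001373291) 0.09415944288625733
  ring 126 fit [ 0.5732 -0.001 ] r 0.0125106503499729 mean [0.5738 0.0008] ext [0.0264 0.0371] mid [ 0.5733 -0.0056]
side block ((0.5715283751487732, -0.00011246651411056519), (0.09960862249135971, 0.11288439482450485), 15.091632843017578) 0.09450321213245372
  ring 25 fit [ 0.5712 -0.001 ] r 0.01260458451383716 mean [ 0.572  -0.0011] ext [0.0266 0.0262] mid [ 0.5713 -0.0011]
[0.5727 0.0009 0.2753]
```

View pics/over.png

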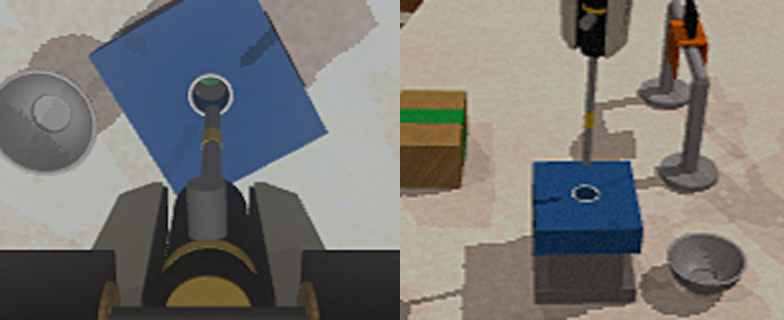

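The wrist crop shows the tip pointing into the ring at (211,95), and the side crop shows the shaft above the ring at (586,193). I'll measure shaft against ring within each camera's own frame.

```bash
cat > rel.py <<'E'
from h import *
np.set_printoptions(precision=4,suppress=True)
def rel(n,ring,zlo,zhi):
    s=snap(n);P=cloud(s);p=np.array(ctrl.read_state()['ee_pos']);cam=np.array(s['world_from_camera'])[:3,3]
    r=np.hypot(P[...,0]-ring[0],P[...,1]-ring[1]);out=[]
    for z0 in np.arange(zlo,zhi,.005):
        m=(r<.012)&(abs(P[...,2]-z0)<.004)
        if m.sum()<5: continue
        vv,uu=np.nonzero(m);q=np.median(P[m],0)
        mid=[(u.min()+u.max())/2 for u in(uu[vv==v] for v in np.unique(vv))]
        u,v=np.median(mid),np.median(vv);o,d=ray(s,u,v)
        hd=d[:2]/np.linalg.norm(d[:2]);t=((q[:2]-o[:2])@hd+.0037)/np.linalg.norm(d[:2])
        out.append(o+t*d)
    out=np.array(out);f=np.polyfit(out[:,2],out[:,:2],1)
    print(n,len(out),'slope',f[0],'axis at zmean',out.mean(0),'minus ring',out[:,:2].mean(0)-ring, 'at z=lo',np.polyval(f[:,0],zlo)-ring[0],np.polyval(f[:,1],zlo)-ring[1],'axis-TCP',out[:,:2].mean(0)-p[:2])
if __name__=='__main__':
    rel('wrist',(.5733,-.0007),.137,.235);rel('side',(.5713,-.0007),.137,.235)
E
python3 rel.py
```

```text
wrist 19 slope [-0.0137  0.0022] axis at zmean [ 0.5731 -0.0007  0.1717] minus ring [-0.0002  0.    ] at z=lo 0.00027003946668646694 -4.44423549102814e-05 axis-TCP [ 0.0004 -0.0015]
side 20 slope [-0.0153  0.0028] axis at zmean [ 0.5722 -0.0009  0.1825] minus ring [ 0.0009 -0.0002] at z=lo 0.0016381812274472995 -0.0002978313496443515 axis-TCP [-0.0004 -0.0017]
```

Both cameras agree on a 0.8° lean and ring offset under 1 mm. Applying a small tilt correction and lowering to just above the mouth.

Request:
{"fn": "send_rows", "kwargs": {
  "series": [
    [0.001, 0.004, 0.03, 0.009, -0.002, 0, 15],
    [0.001, 0.004, 0.06, 0.009, -0.002, 0, 15],
    [0.001, 0.004, 0.08, 0.009, -0.002, 0, 15],
    [0.001, 0.004, 0.08, 0.009, -0.002, 0, 15],
    [0.001, 0.004, 0.08, 0.009, -0.002, 0, 15]
  ]
}}

```text
time_s: 16.15
ee_pos: [0.5735, 0.0007, 0.2542]
orientation: [[0.228, 0.974, -0.015], [0.974, -0.228, 0.0], [-0.003, -0.014, -1.0]]
wrist_force: [0.3, -0.4, -1.1]
grip_width: 0.0257
```

```bash
sed -i 's/\.137,\.235/.122,.21/g' rel.py; python3 rel.py; python3 -c "
from h import *
print(ctrl.read_state()['ee_pos'],ctrl.read_state()['wrist_force'])"
```

```text
wrist 18 slope [0.0024 0.0013] axis at zmean [ 0.5723 -0.0008  0.1544] minus ring [-0.001  -0.0001] at z=lo -0.001073439668637488 -0.00013675787976828724 axis-TCP [-0.0013 -0.0015]
side 18 slope [0.0015 0.0146] axis at zmean [ 0.5719 -0.0011  0.1623] minus ring [ 0.0006 -0.0004] at z=lo 0.0005755628263786061 -0.000962138651700116 axis-TCP [-0.0017 -0.0018]
[0.57360936 0.00068109 0.25468561] [-0.19875405 -0.82428178 -1.03540516]
```

Centred within about 1 mm in both frames and upright. Lowering through the hole, compensating for the tool's slight tilt.

Request:
{"fn": "send_rows", "kwargs": {
  "series": [
    [0, 0.001, 0.03, 0, 0, 0, 15],
    [0, 0.001, 0.07, 0, 0, 0, 15],
    [0, 0.002, 0.11, 0, 0, 0, 15],
    [0.001, 0.0025, 0.15, 0, 0, 0, 15],
    [0.001, 0.003, 0.19, 0, 0, 0, 15],
    [0.001, 0.004, 0.22, 0, 0, 0, 15],
    [0.001, 0.004, 0.24, 0, 0, 0, 15],
    [0.001, 0.004, 0.24, 0, 0, 0, 15]
  ]
}}

```text
time_s: 17.05
ee_pos: [0.5735, 0.0007, 0.1936]
orientation: [[0.228, 0.974, -0.015], [0.974, -0.228, 0.0], [-0.003, -0.015, -1.0]]
wrist_force: [0.6, -0.7, -1.9]
grip_width: 0.0257
```

Request:
{"fn": "send_rows", "kwargs": {
  "series": [
    [0, 0, 0, 0, 0, 0, 15],
    [0, 0, 0, 0, 0, 0, 15]
  ]
}}

```text
time_s: 17.25
ee_pos: [0.5739, 0.0007, 0.1949]
orientation: [[0.228, 0.974, -0.014], [0.974, -0.228, 0.0], [-0.003, -0.013, -1.0]]
wrist_force: [0.1, 0.7, -1.0]
grip_width: 0.0255
```

```bash
cat > fin.py <<'E'
from rel import *
rel('wrist',(.5733,-.0007),.104,.155);rel('side',(.5713,-.0007),.104,.155)
for n in('side','wrist'):
    s=snap(n,n+'_f');P=cloud(s);H=cv2.cvtColor(s['frame'],cv2.COLOR_RGB2HSV);h,S=H[...,0],H[...,1]
    y=(h>18)&(h<36)&(S>110)&(np.hypot(P[...,0]-.573,P[...,1])<.02)&(P[...,2]<.13)&(P[...,2]>.08)
    if y.any(): print(n,'band z',y.sum(),P[y][:,2].min(),P[y][:,2].max())
st=ctrl.read_state();print(st['ee_pos'],st['wrist_force'],'band z by kinematics',st['ee_pos'][2]-.0945,st['joint_velocities'],st['time_s'])
E
python3 fin.py
```

```text
wrist 10 slope [ 0.0025 -0.0009] axis at zmean [ 0.5729 -0.0008  0.1173] minus ring [-0.0004 -0.0001] at z=lo -0.0004650289909096106 -4.0816963123565e-05 axis-TCP [-0.001  -0.0015]
side 11 slope [ 0.0039 -0.0277] axis at zmean [ 0.5723 -0.001   0.1266] minus ring [ 0.001  -0.0003] at z=lo 0.0009340447778084515 0.0003229982966495283 axis-TCP [-0.0015 -0.0017]
side band z 15 0.0913034518396505 0.10796563490854472
wrist band z 31 0.09278439014067563 0.10944582037502193
[0.5738 0.0007 0.1947] [-0.0208  0.5309 -1.738 ] band z by kinematics 0.10017334797526359 [ 0.002   0.001   0.0029 -0.001   0.0026 -0.0005] 17.45
```

Request:
{"fn": "send_rows", "kwargs": {
  "series": [
    [0, 0, 0.01, 0, 0, 0, 15],
    [0, 0, 0.021, 0, 0, 0, 15],
    [0, 0, 0.021, 0, 0, 0, 15],
    [0, 0, 0.021, 0, 0, 0, 15],
    [0, 0, 0.021, 0, 0, 0, 15],
    [0, 0, 0.021, 0, 0, 0, 15]
  ]
}}

```text
time_s: 18.05
ee_pos: [0.5737, 0.0007, 0.1892]
orientation: [[0.228, 0.974, -0.014], [0.974, -0.228, 0.0], [-0.003, -0.014, -1.0]]
wrist_force: [0.2, -0.7, -1.9]
grip_width: 0.0259
```

```bash
python3 fin.py; python3 - <<'E'
import cv2,numpy as np
a=cv2.imread('pics/wrist_f.png')[130:290,150:350];b=cv2.imread('pics/side_f.png')[100:245,200:375]
cv2.imwrite('pics/final.png',np.hstack([cv2.resize(a,(400,320),interpolation=cv2.INTER_CUBIC),cv2.resize(b,(386,320),interpolation=cv2.INTER_CUBIC)]))
E
```

```text
wrist 9 slope [0.0017 0.0102] axis at zmean [ 0.5726 -0.0007  0.1148] minus ring [-0.0007  0.    ] at z=lo -0.0007372694030419735 -8.556319257365557e-05 axis-TCP [-0.0011 -0.0014]
side 11 slope [-0.0068 -0.0119] axis at zmean [ 0.5721 -0.0011  0.1264] minus ring [ 0.0008 -0.0004] at z=lo 0.0009605251863371578 -0.00012502751152291354 axis-TCP [-0.0015 -0.0018]
side band z 13 0.09163432321334442 0.10507976830226728
wrist band z 39 0.08735730601854677 0.10412726818998305
[0.5737 0.0007 0.1892] [ 0.6704  0.2717 -1.9925] band z by kinematics 0.09470007677264028 [ 0.0002  0.0002 -0.0007 -0.0023  0.      0.0002] 18.25
```

View pics/final.png

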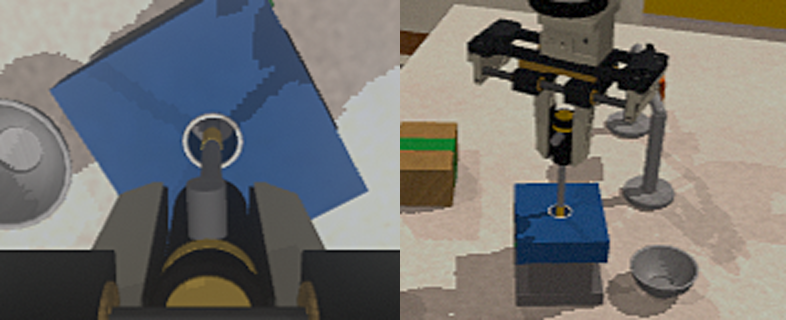

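The final crop shows the shaft centred in the ring, wrist (211,140) and side (560,210), with half the band above the mouth. Handing in.

```bash
python3 -c "
from h import *
s=snap('top');P=cloud(s);H=cv2.cvtColor(s['frame'],cv2.COLOR_RGB2HSV)
m=(H[...,0]<18)&(H[...,1]>150)&(P[...,1]<-.2)&(P[...,1]>-.35)&(P[...,2]>.09)&(abs(P[...,0]-.51)<.06)
print('cover',m.sum(),np.median(P[m],0) if m.any() else '')
print(ctrl.sign_off())"
```

```text
cover 182 [ 0.50657492 -0.27406428  0.14211822]
the job is handed in; nothing more can be done
None
```

The job is done and handed in at about 18 s on the robot's clock, well inside the 64 s limit. No verdict was reported.

- **Cover:** I lifted it off the checker by its rib, hung it astride the bar and let go. In the last look before handing in, its roof top was at 142 mm, which is right for resting on the bar.
- **Scope:** I took the yellow-banded scope from the rack, corrected a lean of about 0.8° and lowered it through the hole.
    - **Centring and height:** The shaft axis is within about 1 mm of the ring's centre in both the wrist and side views. The middle of the band is at about 95 mm, level with the mouth.
    - **Stillness and contact:** The arm was still and the wrist force was about 2 N. I took this as just the held weight, with no sign of contact with the hole or lens.
- **Other objects:** Nothing was moved near the blue scope, tub, box or bowl. I did not re-measure them, but those that showed in the later pictures looked undisturbed.

**Checks that disagreed:**
- The first scope grip showed about 6 N upward, so I regripped about 3–4 mm lower, which removed it.
- The finger opening still read 25.7 mm rather than the expected 24, but the scope was held firmly.
- The wrist and side cameras differ by about 1.5–2 mm along x, which is within the stated calibration. I therefore compared shaft and ring within each camera's own view.

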